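# Load the full reagent pack in the analyser

## Robot

A 6-joint arm with a two-finger parallel gripper is mounted at the origin on a cart in front of the work surface, level with it; the furniture and walls round the work are solid. World frame = base frame: x ahead of the robot, y to its left, z up, the work surface at z = 0. Lengths are in m, angles in rad, forces in N, time in s.
With the tool pointing down it reaches from about 0.35 to 0.775 m from the base axis. Payload 7.3 kg.
Tool frame: the origin (TCP) lies between the finger pads; the fingertips stand 14 mm ahead of it and the grasp point (between the pads) lies 5 mm behind it; z points along the fingers, y is the line along which they close (so a half turn about z gives the same grasp; the last joint's range is limited). The gripper opens to 92 mm and grips with 3 to 60 N. Pads are 19 mm wide; open, the fingers measure 130 mm over their backs; the gripper's body (75 mm by 190 mm) begins 47 mm behind the grasp point.
Start: joints at [1.103, 0.342, 1.524, -0, 1.275, -0.146], TCP at [0.166, 0.498, 0.218] pointing down, gripper open.
Joint ranges: [-2.53, 2.53], [-0.77, 2.02], [0.04, 2.7], [-1, 4.14], [0.28, 2.66], [-3.11, 3.11]. Speed limits (rad/s): [2.57, 2.57, 3.14, 3.14, 3.14, 3.14].

## Interface

Orientations are given as [roll, pitch, yaw] about the fixed x, y, z axes, in that order (R = Rz(yaw) Ry(pitch) Rx(roll)).
In Python, from cell import robot, eyes gives the robot as it stands. The module is installed in compiled form; this text tells all that it offers.
- The arm moves only by the shell command python3 -m handwheel 'ROWS' [FORCE]. ROWS is JSON, one flat list of numbers, 5 for each row, row after row: the shift along the world's x, y, z in mm, then the turn about the world's z in rad, then the opening, from 0 (shut) to 1 (fully open). In form: [x, y, z, spin, jaw, x, y, z, spin, jaw, ...]. A call has 1 to 8 rows; each row shifts and turns the commanded pose from where the row before left it; what a row does not reach is not made up. A row lasts 1/10 s, in which the tool goes at most 50 mm and 8.59 degrees, less where a joint would pass 70% of its speed; a pose out of reach is approached as far as the arm can. A call with a gripper value outside its range is refused whole. The fingers move at their own pace and stop on an object; FORCE is the grip in N (left out, the last holds). Time passes only in rows, so rows that do not move let the fingers close. It gives the time, the measured TCP pose, the force, the opening and the grip force at its end, in the units of the state.
- robot.observe(): the state, without advancing time (a new reading comes with each control period).
- eyes.read_camera(name): name is "scene" or "side" or "wrist"; returns (picture, depth): 420x560x3 uint8, blue, green, red; 420x560 float32, m along the optical axis (not along the pixel's ray), 0 where there is no reading.
- eyes.calibration(name): a dict with "fx", "fy", "cx", "cy" (pixels), "dist_coeffs" ([k1, k2, p1, p2, k3] as OpenCV has them; the pictures are not rectified), "world_to_cam" (4x4, takes a point from world to camera coordinates). Camera axes: x right, y down, z forward; pixel columns grow to the right and rows downward; lengths in m; the calibration is good to about 2 mm. A picture is of the moment at which its call begins: read the wrist's pose just before it. calibration takes no time and is no camera call; for the wrist camera it gives the pose at the moment of the call.
- robot.hand_in(): hands the job in; it is judged then, once.
The state is a dict: "time": time; "qpos": joint angles; "qvel": joint speeds; "joint_efforts": joint torques, N m; "tool_pos": TCP position; "tool_rot": TCP orientation; "contact_force": force on the tool from outside, world axes, zero at the start; "torque": the same for the moment, N m; "opening": finger opening in m; "grip_force": force on a finger pad.
Only numpy, scipy, OpenCV 4.12 (cv2) and the standard library are available. Lean on these libraries where they do the work, as an engineer would, in place of code of your own. Each camera call takes 0.05 s, during which the arm holds its last target. There are 200 camera calls.

## Task

Three opaque reagent packs that look the same stand in the aluminium rack: one is full, the other two are used up, and only the weight tells. Find the full one by lifting them, load it nose first into the bay of the analyser and push it home until the catch drops and holds it, and leave the two used-up packs standing in their rack. Do not disturb the beaker or the dropper bottle.

Things in the scene. Friction and masses are not known exactly. Their poses are not given: they have to be found in the camera images.
- pack_a: grey reagent pack, looks like the other two; body 96 (x) x 48 (y) x 56 mm high; origin: centre of its underside. Nose (dark septum) at x = +48 mm. Tail fin: upright, 14 mm thick (y), x = -48 to -76 mm, 12 to 50 mm above the underside. Boss on top at the nose, 8 mm high, 22 wide, x = 16 to 49.5 mm. Used up 0.14 to 0.18 kg, full 0.37 to 0.47 kg; which one is full changes
- pack_b: grey reagent pack, looks like the other two; body 96 (x) x 48 (y) x 56 mm high; origin: centre of its underside. Nose (dark septum) at x = +48 mm. Tail fin: upright, 14 mm thick (y), x = -48 to -76 mm, 12 to 50 mm above the underside. Boss on top at the nose, 8 mm high, 22 wide, x = 16 to 49.5 mm. Used up 0.14 to 0.18 kg, full 0.37 to 0.47 kg; which one is full changes
- pack_c: grey reagent pack, looks like the other two; body 96 (x) x 48 (y) x 56 mm high; origin: centre of its underside. Nose (dark septum) at x = +48 mm. Tail fin: upright, 14 mm thick (y), x = -48 to -76 mm, 12 to 50 mm above the underside. Boss on top at the nose, 8 mm high, 22 wide, x = 16 to 49.5 mm. Used up 0.14 to 0.18 kg, full 0.37 to 0.47 kg; which one is full changes
- pack_rack: fixed aluminium rack, base plate 5 mm thick under the packs. Origin: on the bench under the middle place. Places at y = -80, 0, 80 mm, x = 0, one pack in each, nose to the rack's -x, its fin in a 23 mm wide open-topped slot of the 56 mm high back rail (x = 51 to 81 mm), where it cannot be gripped; packs lift straight up. 32 mm free between packs, dividers 15 mm high
- analyser: fixed white analyser. Origin: on the bench under the middle of the bay's mouth; x points into the bay. Bay 55 mm wide inside, 90 outside; floor 7.5 mm above the bench, roof z = 75 to 80 mm, black catch tab to z = 84 mm. In front a sill at floor height to x = -72 mm between guide rails to z = 17 mm that flare from 54 to 60 mm. From x = 108 mm on a tower 180 mm wide, 152 mm high
- bay_home (a point): where a pack's origin stands when the catch holds it: 5.5 mm above the bench, 43 mm behind the mouth, axes as the analyser's. The tail face is then about 5 mm outside the mouth: fingers at the pack's sides do not fit in, only fin and tail are free. The catch falls once the pack is pushed about 2 mm past this point; the rear stop is 6 mm past it
- coupler (a joint): sprung coupler deep in the bay, pressed in by the nose: m, 0 = free (face 84.5 mm behind the mouth), about 0.008 with the pack held by the catch, 0.014 = pack at the rear stop; 1 N at first touch, 6 N fully in; it pushes a pack that is not caught back out
- level_plate (a joint): load-sensing steel floor plate of the bay: m, 0 = up (empty bay or a used-up pack), 0.002 = pressed down by the weight of a full pack that stands free on it
- catch (a joint): sprung steel catch in the roof of the bay: rad, 0 = down (idle, or fallen behind the boss of a pack), rises to about 0.2 while the boss passes under it
- beaker: glass beaker, 55 mm across, 70 mm high, a bystander; origin: centre of its underside
- dropper: brown dropper bottle, 33 mm across, 102 mm high, a bystander; origin: centre of its underside
Not all that is in view belongs to the job. Leave any red look-alike of the pack_a alone.

How it is judged:
By the outcome, as a careful person would: the job done as asked, in the order asked, and still so for the second after the job is handed in, with the robot touching nothing.
It also fails if it takes over 72 s, if anything falls off the work surface, if the arm or the gripper's body presses on something with over 40 N, if the wrist force passes 120 N, or if a joint passes its speed limit or range.

## Working session

There is one attempt and no reset: what is moved stays moved. The work goes in short steps, Python scripts to look and compute and a shell command to move; the robot and the scene stay as the last step left them, time stands still between calls to the robot, and variables do not carry over. Pictures are saved under pics/ and viewed, at most 10 in all, crops included, and the job is handed in when it is done.

```bash
mkdir -p pics
cat > h.py <<'E'
import numpy as np, cv2
from cell import robot, eyes
def shot(n):
    c=eyes.calibration(n); im,d=eyes.read_camera(n); return c,im,d
def K(c): return np.array([[c['fx'],0,c['cx']],[0,c['fy'],c['cy']],[0,0,1.]]),np.array(c['dist_coeffs'],float)
def cloud(c,d):
    k,dc=K(c);h,w=d.shape
    uv=np.stack(np.meshgrid(np.arange(w),np.arange(h)),-1).reshape(-1,1,2).astype(float)
    r=cv2.undistortPoints(uv,k,dc).reshape(h,w,2)
    P=np.dstack([r*d[...,None],d]); T=np.linalg.inv(np.array(c['world_to_cam']))
    W=P@T[:3,:3].T+T[:3,3]; W[d<=0]=np.nan; return W
def ray(c,uv,z):
    k,dc=K(c);r=cv2.undistortPoints(np.array(uv,float).reshape(-1,1,2),k,dc).reshape(-1,2)
    T=np.linalg.inv(np.array(c['world_to_cam']));D=np.c_[r,np.ones(len(r))]@T[:3,:3].T;o=T[:3,3]
    return o+D*((z-o[2])/D[:,2])[:,None]
E
python3 - <<'E'
from h import *
s=robot.observe(); print(s)
for n in ['scene','side']:
    c,im,d=shot(n); cv2.imwrite(f'pics/{n}0.png',im); np.savez(f'{n}0.npz',im=im,d=d)
    import pickle; pickle.dump(c,open(f'{n}0.pkl','wb'))
    T=np.linalg.inv(np.array(c['world_to_cam'])); print(n,T[:3,3],T[:3,2])
E
```

```text
{'time': 0.0, 'qpos': array([ 1.10299910e+00,  3.42736995e-01,  1.52505016e+00, -2.41650925e-05,
        1.27534576e+00, -1.46010541e-01]), 'qvel': array([-0.00020704,  0.00047441,  0.00061423, -0.00174092, -0.00034638,
       -0.0004889 ]), 'joint_efforts': array([ 3.02220242e-04, -4.31239736e+01, -2.44219333e+01,  7.17246160e-02,
        5.61169500e-02, -1.78033547e-04]), 'tool_pos': array([0.16583724, 0.49767615, 0.21742598]), 'tool_rot': array([-3.14006542e+00, -2.01235357e-04,  2.81981287e+00]), 'contact_force': array([-0.14836576,  0.15045059,  0.12598829]), 'torque': array([0.01171258, 0.01753668, 0.05463079]), 'grip_force': 0.0, 'opening': 0.09193336883630897}
scene [ 0.10100441 -0.55368883  0.71403347] [ 0.46359927  0.5536784  -0.69174847]
side [-0.01997211 -1.10802562  0.64017999] [ 0.42059547  0.79726442 -0.43297679]
```

View pics/scene0.png

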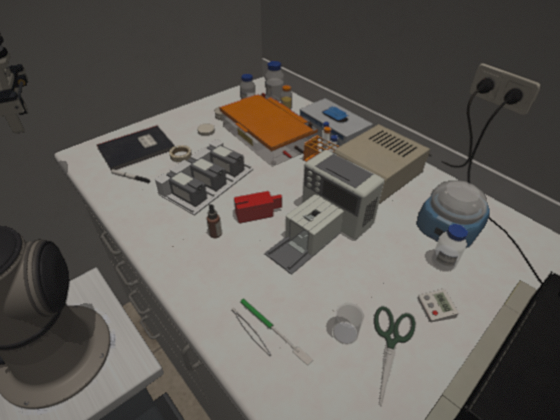

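View pics/side0.png

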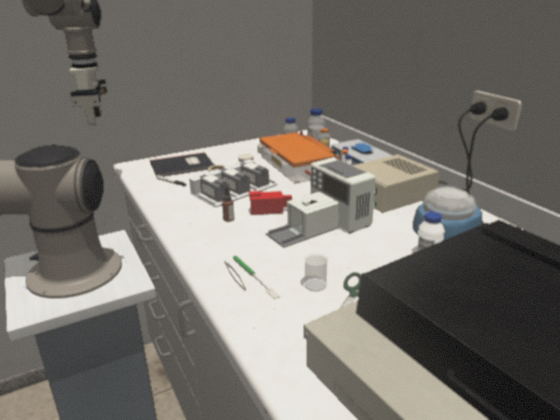

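The scene view shows the rack with three grey packs at about (187,184), (210,170) and (228,158). The analyser's bay is at (315,222), with its sill at (288,253). The dropper is at (214,222) and the beaker at (347,323). The red look-alike at (257,206) gets left alone. Next I measure from the depth.

Run:
```python
from h import *
import pickle
z=np.load('scene0.npz');im,d=z['im'],z['d'];c=pickle.load(open('scene0.pkl','rb'))
W=cloud(c,d)
a=cv2.resize(im[130:280,140:390],None,fx=3.2,fy=3.2,interpolation=cv2.INTER_CUBIC)
cv2.imwrite('pics/crop.png',cv2.convertScaleAbs(a,alpha=1.3,beta=10))
for uv in [(187,184),(210,170),(228,158),(257,206),(315,222),(288,253),(214,222),(347,323),(300,300),(345,165),(240,110)]: print(uv,W[uv[1],uv[0]].round(4))
# clusters of top heights
X=W[130:280,140:390].reshape(-1,3)
for lo,hi in [(.055,.064),(.064,.073),(.074,.0815),(.0815,.088),(.147,.157),(.005,.010)]:
    m=((W[...,2]>lo)&(W[...,2]<hi)).astype(np.uint8)
    m[:130]=0;m[280:]=0;m[:,:140]=0;m[:,390:]=0
    n,l,st,ce=cv2.connectedComponentsWithStats(m)
    for i in range(1,n):
        if st[i,4]>25:
            P=W[l==i]; r=cv2.minAreaRect((P[:,:2]*1000).astype(np.float32))
            print(lo,hi,st[i,4],ce[i].round(0),np.round(r[0],1),np.round(r[1],1),round(r[2],1),P[:,2].mean().round(4))
```

```text
(187, 184) [0.4391 0.2124 0.0605]
(210, 170) [0.5197 0.2251 0.0598]
(228, 158) [0.5882 0.2361 0.0624]
(257, 206) [0.5337 0.0337 0.0502]
(315, 222) [ 0.5834 -0.121   0.0786]
(288, 253) [ 0.5154 -0.106   0.0072]
(214, 222) [0.4167 0.0514 0.055 ]
(347, 323) [ 0.4853 -0.3229  0.0027]
(300, 300) [ 0.4517 -0.2176 -0.0013]
(345, 165) [ 0.7182 -0.0788  0.1529]
(240, 110) [0.758  0.4071 0.0824]
0.055 0.064 76 [346. 134.] [947.9 106.1] [ 53.1 103.8] 48.0 0.0593
0.055 0.064 74 [267. 145.] [713.6 242.4] [ 49.6 150.4] 16.2 0.0586
0.055 0.064 221 [312. 143.] [814.6 134.8] [ 88.7 108.4] 85.1 0.0593
0.055 0.064 1196 [200. 167.] [518.8 258.9] [244.6 133.1] 12.9 0.0591
0.055 0.064 290 [252. 199.] [537.9  57.5] [47.4 95.3] 63.0 0.0576
0.055 0.064 168 [342. 224.] [ 650.3 -152.9] [ 40.7 202.3] 75.2 0.0596
0.055 0.064 60 [213. 219.] [420.9  59.8] [23.1 31.3] 68.6 0.0594
0.064 0.073 125 [281. 141.] [759.1 195. ] [ 98.7 209.5] 51.5 0.0696
0.064 0.073 99 [346. 132.] [943.7 101.5] [34.7 75.1] 52.0 0.0672
0.064 0.073 68 [235. 155.] [609.2 229.9] [25.  37.2] 12.8 0.068
0.064 0.073 76 [216. 168.] [530.3 213.2] [
[... 263 characters left out ...]
7 23.1] 75.2 0.0689
0.074 0.0815 214 [279. 138.] [748.8 200.9] [101.  220.4] 49.3 0.0784
0.074 0.0815 1304 [317. 213.] [ 631.  -125.5] [156.3 196.1] 29.3 0.0789
0.074 0.0815 38 [212. 213.] [421.8  62.4] [18.4 20.1] 67.4 0.0767
0.0815 0.088 403 [278. 135.] [751.2 196. ] [ 87.1 184.9] 49.6 0.0828
0.0815 0.088 92 [347. 158.] [819.6 -15.1] [149.1  15.3] 88.8 0.0857
0.0815 0.088 129 [341. 204.] [ 668.1 -106.8] [ 72.2 191.2] 29.1 0.0849
0.147 0.157 1653 [345. 172.] [700.8 -88.9] [ 90.  178.6] 4.3 0.1518
0.005 0.01 278 [219. 191.] [533.2 207.6] [243.9  61.4] 9.8 0.0071
0.005 0.01 26 [254. 219.] [525.6  37.6] [ 4.5 38.1] 67.1 0.0076
0.005 0.01 677 [291. 250.] [ 537.3 -103.1] [123.9  62.6] 1.5 0.0071
```

View pics/crop.png

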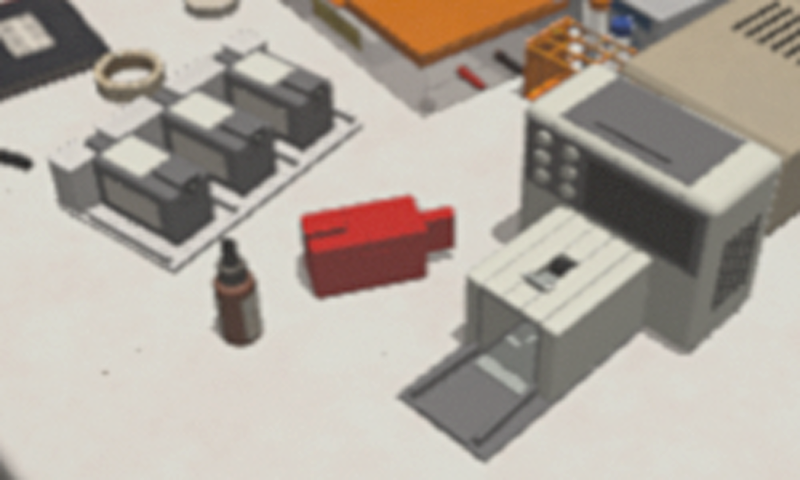

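The enlarged crop shows the three grey packs in the rack with their noses towards the viewer (bosses at scene px (195,183), (216,168), (235,155)). The red block at (257,206) is the decoy. The bay mouth is at about (300,228), with a railed sill in front. The 80 mm boss spacing matches the rack. I'll move above the nearest pack and look with the wrist camera.

```bash
python3 -m handwheel '[35,-33,0,-0.128,0.66,35,-33,0,-0.128,0.66,35,-33,0,-0.128,0.66,35,-33,0,-0.128,0.66,35,-33,0,-0.128,0.66,35,-33,0,-0.128,0.66,34,-32,0,-0.128,0.66,33,-31,0,-0.127,0.66]' 40
python3 - <<'E'
from h import *
s=robot.observe(); print(s['tool_pos'],s['tool_rot'],s['opening'],s['qpos'],s['contact_force'])
c,im,d=shot('wrist'); cv2.imwrite('pics/w1.png',im); W=cloud(c,d)
T=np.linalg.inv(np.array(c['world_to_cam'])); print(T[:3,3],T[:3,2])
m=((W[...,2]>.064)&(W[...,2]<.074)).astype(np.uint8)
n,l,st,ce=cv2.connectedComponentsWithStats(m)
for i in range(1,n):
    if st[i,4]>150:
        P=W[l==i]; r=cv2.minAreaRect((P[:,:2]*1000).astype(np.float32)); print(st[i],ce[i].round(0),np.round(r[0],1),np.round(r[1],1),round(r[2],1),P[:,2].mean().round(4))
# analyser from scene depth
import pickle
z=np.load('scene0.npz');c=pickle.load(open('scene0.pkl','rb'));W=cloud(c,z['d']).reshape(-1,3)*1000
yaw=np.radians(4.3);o=np.array([548,-100.4])
e=np.array([np.cos(yaw),np.sin(yaw)]);f=np.array([-e[1],e[0]])
A=np.c_[(W[:,:2]-o)@e,(W[:,:2]-o)@f,W[:,2]]
def sel(*b): return A[(A[:,0]>b[0])&(A[:,0]<b[1])&(A[:,1]>b[2])&(A[:,1]<b[3])&(A[:,2]>b[4])&(A[:,2]<b[5])]
for nm,b in dict(roof=(-20,104,-70,70,77,82),tower=(90,300,-130,130,150,156),sill=(-100,-2,-50,50,4,20),face=(90,115,-80,80,90,145),side=(10,100,-60,-35,20,70)).items():
    P=sel(*b); r=cv2.minAreaRect(P[:,:2].astype(np.float32)); print(nm,len(P),P.min(0).round(1),P.max(0).round(1),np.round(r[0],1),np.round(r[1],1),round(r[2],1), np.median(P,0).round(1))
P=sel(90,115,-80,80,90,145); print('face line',np.polyfit(P[:,1],P[:,0],1))
P=sel(10,100,-60,-35,20,70); print('side line',np.polyfit(P[:,0],P[:,1],1))
E
```

```text
time: 0.9
tool_pos: [0.4441, 0.2353, 0.2179]
tool_rot: [-3.141, 0.0, 1.791]
contact_force: [-0.3, 0.4, -0.3]
opening: 0.0605
grip_force: 0.0
[0.44406867 0.23534427 0.21792394] [-3.14123158e+00  3.08447325e-05  1.79119705e+00] 0.06045294274071495 [3.34722242e-01 3.01405148e-01 1.58397962e+00 1.10875830e-05
 1.25657011e+00 1.14318098e-01] [-0.26797575  0.41314659 -0.26328851]
[0.4258767  0.31433071 0.38495986] [ 0.06380542 -0.291119   -0.95455675]
[349 219  26  37 858] [361. 237.] [530.8 213.5] [22.5 35. ] 13.2 0.0692
[431 218  31  37 897] [446. 236.] [608.7 232. ] [23.1 34.6] 12.7 0.069
[265 220  24  36 824] [277. 238.] [452.9 195.5] [21.8 34.4] 12.9 0.0693
[520 223  40  73 437] [541. 260.] [703.8 229.7] [75.8  3.6] 86.2 0.0706
[286 344  36  26 397] [304. 355.] [510.4  71.5] [22.4 33.2] 66.6 0.0647
roof 1033 [ -0.  -48.7  77. ] [103.9  42.5  82. ] [52.2 -3.4] [104.   90.4] 0.9 [51.  -4.7 79.4]
tower 1442 [110.6 -89.3 150. ] [196.5  88.9 155.9] [152.2  -0.2] [ 85.2 177.1] 1.5 [151.4  -6.3 152.2]
sill 750 [-71.3 -49.6   4. ] [-2.  39.9 19.5] [-36.5  -4.6] [69.8 88.6] 1.1 [-38.   -6.5   7.2]
face 1031 [104.8 -79.9  90. ] [114.2  79.9 145. ] [109.5  -0. ] [  9.1 159.9] 0.1 [109.1  -6.5 119.5]
side 306 [ 10.1 -49.3  20.1] [ 99.8 -43.   69.9] [ 55.  -46.7] [89.7  3.7] 2.9 [ 52.1 -47.1  45.2]
face line [-8.08131937e-03  1.08974923e+02]
side line [ 4.29272498e-02 -4.89849144e+01]
```

View pics/w1.png

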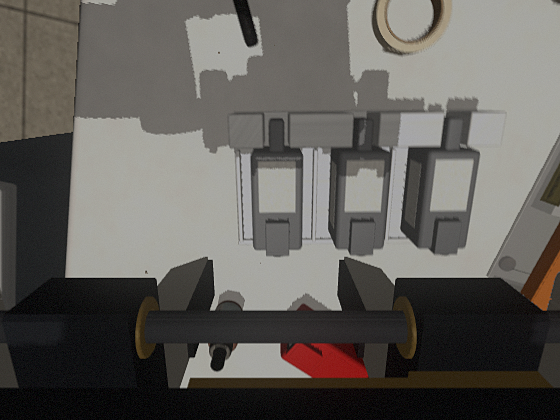

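The wrist view shows the three packs side by side at (277,195), (360,195) and (445,190), and the depth agrees with the scene camera to 2 mm. Lowering onto the first pack.

```bash
python3 -m handwheel '[0,2,-45,0.004,0.66,0,0,-45,0,0.66,0,0,-40,0,0.66,0,0,-25,0,0.66,0,0,-15,0,0.66,0,0,-7,0,0.66,0,0,0,0,0.66,0,0,0,0,0.66]' 40
```

```text
time: 1.75
tool_pos: [0.4435, 0.2393, 0.0418]
tool_rot: [3.14, -0.0, 1.801]
contact_force: [0.5, 0.0, 0.7]
opening: 0.0605
grip_force: 0.0
```

```bash
python3 -m handwheel '[0,0,0,0,0,0,0,0,0,0,0,0,0,0,0,0,0,0,0,0,0,0,0,0,0,0,0,0,0,0]' 40
```

```text
time: 2.35
tool_pos: [0.4436, 0.2393, 0.0419]
tool_rot: [3.14, -0.0, 1.801]
contact_force: [-0.8, 0.2, 6.8]
opening: 0.0476
grip_force: 40.0
```

```bash
python3 -m handwheel '[0,0,5,0,0,0,0,10,0,0,0,0,15,0,0,0,0,10,0,0,0,0,0,0,0,0,0,0,0,0,0,0,0,0,0,0,0,0,0,0]'; python3 -c "
from h import *
import time
for i in range(3):
  s=robot.observe();print(s['contact_force'],s['torque'],s['tool_pos'])"
```

```text
time: 3.15
tool_pos: [0.4426, 0.2389, 0.0806]
tool_rot: [-3.14, 0.0, 1.801]
contact_force: [0.5, -0.1, -1.6]
opening: 0.0475
grip_force: 40.0
[ 0.48895382 -0.10571821 -1.61444903] [-0.12636853  0.07537081 -0.05802884] [0.44261294 0.23891699 0.08055185]
[ 0.48895382 -0.10571821 -1.61444903] [-0.12636853  0.07537081 -0.05802884] [0.44261294 0.23891699 0.08055185]
[ 0.48895382 -0.10571821 -1.61444903] [-0.12636853  0.07537081 -0.05802884] [0.44261294 0.23891699 0.08055185]
```

Only 1.6 N, so the first pack is used up. Putting it back.

```bash
python3 -m handwheel '[0,0,-10,0,0,0,0,-15,0,0,0,0,-9,0,0,0,0,-5,0,0,0,0,0,0,0,0,0,0,0,0.66,0,0,0,0,0.66,0,0,0,0,0.66]'
```

```text
time: 3.95
tool_pos: [0.4432, 0.2391, 0.0422]
tool_rot: [3.141, -0.0, 1.801]
contact_force: [-0.0, 0.8, 0.2]
opening: 0.0601
grip_force: 0.0
```

```bash
python3 -m handwheel '[0,0,15,0,0.66,0,0,35,0,0.66,0,0,40,0,0.66,20,4.5,0,0,0.66,40,9,0,0,0.66,18,4.5,0,0,0.66,0,0,0,0,0.66,0,0,0,0,0.66]'
python3 - <<'E'
from h import *
s=robot.observe(); print(s['tool_pos'],s['tool_rot'][2])
c,im,d=shot('wrist'); cv2.imwrite('pics/w2.png',im); W=cloud(c,d)
m=((W[...,2]>.064)&(W[...,2]<.074)).astype(np.uint8)
n,l,st,ce=cv2.connectedComponentsWithStats(m)
for i in range(1,n):
    if st[i,4]>150:
        P=W[l==i]; r=cv2.minAreaRect((P[:,:2]*1000).astype(np.float32)); print(st[i],np.round(r[0],1),np.round(r[1],1),round(r[2],1),P[:,2].mean().round(4))
E
```

```text
time: 4.75
tool_pos: [0.5203, 0.2568, 0.1316]
tool_rot: [-3.14, 0.0, 1.801]
contact_force: [-0.3, -0.3, -0.2]
opening: 0.0607
grip_force: 0.0
[0.52030536 0.25682925 0.13155177] 1.800744068470202
[523 236  37  64 538] [706.3 271.2] [47.6  3.6] 85.9 0.0707
[148 262  33  24 363] [447.8 209.2] [21.9 14.6] 52.6 0.0688
[ 263  262   31   47 1386] [531.2 213.9] [21.6 35. ] 12.8 0.0693
[374 262  34  24 429] [606.3 241.6] [22.  15.4] 12.4 0.0688
```

```bash
python3 -m handwheel '[0.5,0.5,-40,0,0.66,0,0,-30,0,0.66,0,0,-15,0,0.66,0,0,-6,0,0.66,0,0,0,0,0,0,0,0,0,0,0,0,0,0,0,0,0,0,0,0]' 40
```

```text
time: 5.6
tool_pos: [0.522, 0.2578, 0.0423]
tool_rot: [3.14, -0.0, 1.801]
contact_force: [-1.1, -1.0, 2.6]
opening: 0.0475
grip_force: 40.0
```

```bash
python3 -m handwheel '[0,0,0,0,0,0,0,5,0,0,0,0,10,0,0,0,0,15,0,0,0,0,10,0,0,0,0,0,0,0,0,0,0,0,0,0,0,0,0,0]'
```

```text
time: 6.4
tool_pos: [0.5211, 0.2574, 0.0805]
tool_rot: [-3.14, 0.0, 1.801]
contact_force: [1.0, -0.4, -2.0]
opening: 0.0473
grip_force: 40.0
```

About 2 N: used up (a full one would read 3.6–4.6 N). Putting it back and going to the third.

```bash
python3 -m handwheel '[0,0,-10,0,0,0,0,-15,0,0,0,0,-9,0,0,0,0,-5,0,0,0,0,0,0,0,0,0,0,0,0.66,0,0,0,0,0.66,0,0,0,0,0.66]'
```

```text
time: 7.2
tool_pos: [0.5217, 0.2576, 0.0421]
tool_rot: [3.141, -0.0, 1.801]
contact_force: [-0.5, 0.3, 0.3]
opening: 0.0604
grip_force: 0.0
```

```bash
python3 -m handwheel '[0,0,15,0,0.66,0,0,35,0,0.66,0,0,40,0,0.66,20,4.5,0,0,0.66,40,9,0,0,0.66,17.5,5,0,0,0.66,0,0,0,0,0.66,0,0,0,0,0.66]'
python3 - <<'E'
from h import *
s=robot.observe(); print(s['tool_pos'],s['tool_rot'][2])
c,im,d=shot('wrist'); W=cloud(c,d)
m=((W[...,2]>.064)&(W[...,2]<.074)).astype(np.uint8)
n,l,st,ce=cv2.connectedComponentsWithStats(m)
for i in range(1,n):
    if st[i,4]>150:
        P=W[l==i]; r=cv2.minAreaRect((P[:,:2]*1000).astype(np.float32)); print(st[i],np.round(r[0],1),np.round(r[1],1),round(r[2],1),P[:,2].mean().round(4))
E
```

```text
time: 8.0
tool_pos: [0.5983, 0.2759, 0.1314]
tool_rot: [-3.14, 0.0, 1.801]
contact_force: [-1.3, -1.5, -0.5]
opening: 0.0601
grip_force: 0.0
[0.59828598 0.27585518 0.13135465] 1.8007094904073861
[ 481    0   78  152 1027] [715.6 400.2] [88.4  2.6] 86.2 0.0707
[421 239  24  39 223] [706.9 279.3] [31.1  1.8] 86.1 0.0707
[147 263  34  23 342] [525.7 227.8] [21.8 14.2] 52.2 0.0688
[ 262  263   31   47 1384] [608.6 232.2] [21.6 35.5] 13.3 0.0693
[ 33 264  38  24 559] [450.3 205.7] [23.8 15.4] 21.7 0.0688
```

```bash
python3 -m handwheel '[0,0,-40,0,0.66,0,0,-30,0,0.66,0,0,-15,0,0.66,0,0,-6,0,0.66,0,0,0,0,0,0,0,0,0,0,0,0,0,0,0,0,0,0,0,0]' 45
```

```text
time: 8.85
tool_pos: [0.5998, 0.2764, 0.0428]
tool_rot: [3.139, -0.0, 1.801]
contact_force: [-1.0, -0.0, 4.0]
opening: 0.0477
grip_force: 45.0
```

```bash
python3 -m handwheel '[0,0,0,0,0,0,0,5,0,0,0,0,10,0,0,0,0,15,0,0,0,0,10,0,0,0,0,0,0,0,0,0,0,0,0,0,0,0,0,0]'
```

```text
time: 9.65
tool_pos: [0.5986, 0.2759, 0.0806]
tool_rot: [-3.14, 0.0, 1.801]
contact_force: [0.2, -0.4, -3.7]
opening: 0.0473
grip_force: 45.0
```

3.7 N: the third pack is the full one. I lift it clear and go over the analyser with the turn, to measure the bay from above.

```bash
python3 -m handwheel '[0,0,30,0,0,0,0,45,0,0,0,0,48,0,0,0,0,48,0,0,0,0,48,0,0,8,-40,0,0.13,0,10,-45,0,0.145,0,10,-45,0,0.145,0]'
```

```text
time: 10.45
tool_pos: [0.6268, 0.1451, 0.2996]
tool_rot: [-3.141, -0.0, 2.228]
contact_force: [0.6, -0.7, -5.2]
opening: 0.0475
grip_force: 45.0
```

```bash
python3 -m handwheel '[10,-45,0,0.145,0,10,-45,0,0.145,0,10,-45,0,0.145,0,10,-45,0,0.145,0,10,-35,0,0.145,0,10,-20,0,0.145,0,0,0,0,0.14,0,0,0,0,0,0]'
python3 - <<'E'
from h import *
import pickle
s=robot.observe(); print(s['tool_pos'],s['tool_rot'],s['contact_force'],s['qpos'].round(2))
c,im,d=shot('wrist'); cv2.imwrite('pics/w3.png',im); np.savez('w3.npz',im=im,d=d); pickle.dump(c,open('w3.pkl','wb'))
c,im,d=shot('scene'); cv2.imwrite('pics/s3.png',im)
E
```

```text
time: 11.25
tool_pos: [0.6868, -0.0899, 0.2985]
tool_rot: [3.141, -0.002, -3.053]
contact_force: [0.4, 0.2, -4.1]
opening: 0.0474
grip_force: 45.0
[ 0.68684528 -0.08992292  0.29852643] [ 3.14051638e+00 -2.44706027e-03 -3.05273270e+00] [ 0.42840087  0.19457039 -4.14602914] [-0.24  0.65  0.8   0.    1.69 -1.9 ]
```

View pics/w3.png

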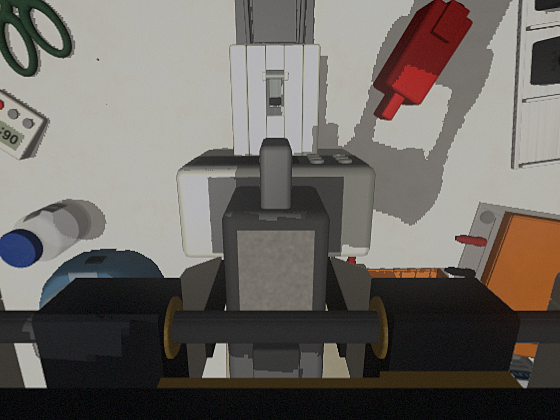

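The wrist view shows the held pack with its fin at (275,170), the bay roof spanning columns 231–320 and rows 45–155, the catch tab at (273,90) and the railed sill at the top (237–313). I measure the analyser's axis from the roof and tower edges.

Run:
```python
from h import *
import pickle
z=np.load('w3.npz');c=pickle.load(open('w3.pkl','rb'));im,d=z['im'],z['d'];W=cloud(c,d)*1000
yaw=np.radians(5.6);o=np.array([548,-104.])
e=np.array([np.cos(yaw),np.sin(yaw)]);f=np.array([-e[1],e[0]])
X=(W[...,:2]-o)@e;Y=(W[...,:2]-o)@f;Z=W[...,2]
def rows(m,nm,x0,x1,lo=None):
    L=[]
    for a in np.arange(x0,x1,6):
        k=m&(X>a)&(X<a+6)
        if k.sum()>10: y=Y[k]; L.append((a+3,np.percentile(y,1),np.percentile(y,99)))
    L=np.array(L); print(nm,len(L),'left fit',np.polyfit(L[:,0],L[:,2],1),'right fit',np.polyfit(L[:,0],L[:,1],1)); print(L[::3].round(1))
roof=(Z>74)&(Z<83)&(abs(Y)<60)
rows(roof,'roof',4,90)
P=X[roof&(abs(Y)<35)];print('roof x min',np.nanpercentile(P,[0.2,1]),'z',np.nanmedian(Z[roof]))
tw=(Z>147)&(Z<157)&(X>100)&(X<210)&(abs(Y)<100);print('tower y',np.percentile(Y[tw],[.5,99.5]),'x',np.percentile(X[tw],[.5,99.5]))
ff=tw&(X<125); 
L=[(y+5,np.percentile(X[ff&(Y>y)&(Y<y+10)],2)) for y in range(-75,70,10) if (ff&(Y>y)&(Y<y+10)).sum()>10];L=np.array(L);print('front edge',np.polyfit(L[:,0],L[:,1],1))
sl=(Z>3)&(Z<20)&(X>-75)&(X<-5)&(abs(Y)<60)
print('sill z',np.nanmedian(Z[sl&(abs(Y)<20)]));rows(sl&(Z>12),'rails',-60,-5)
ct=(Z>82)&(Z<90)&(abs(Y)<20)&(X>20)&(X<90);print('tab',X[ct].min(),X[ct].max(),Y[ct].mean())
# held pack fin
s=np.array([686.8,-89.9]);
m=(Z>285)&(Z<330)&(abs(Y)<50);print('pack?',m.sum())
for lo,hi in [(290,310),(310,320),(320,326),(326,335)]:
    k=(Z>lo)&(Z<hi)&(abs(Y)<60); print(lo,k.sum(), X[k].min() if k.any() else 0, X[k].max() if k.any() else 0, Y[k].min() if k.any() else 0,Y[k].max() if k.any() else 0,np.median(Z[k]) if k.any() else 0)
```

```text
roof 15 left fit [-2.97901195e-03  4.48539032e+01] right fit [-4.13615653e-03 -4.29585524e+01]
[[  7.  -43.   44.5]
 [ 25.  -43.3  45.2]
 [ 43.  -43.2  44.5]
 [ 61.  -43.2  45.1]
 [ 79.  -43.1  44.4]]
roof x min [1.7221426  2.45942884] z 80.43438435832681
tower y [-87.04111984  88.08122607] x [112.41407697 196.8602946 ]
front edge [-1.21100548e-03  1.12578252e+02]
sill z 8.031555333160634
rails 8 left fit [-0.05559202 32.14386274] right fit [  0.0406627  -30.91301837]
[[-51.  -33.3  35.3]
 [-33.  -31.8  34.3]
 [-15.  -31.3  33.4]]
tab 21.389538936818496 88.25186823381915 0.2704383179157079
pack? 18451
290 1025 74.98981072504888 130.22758538116534 -29.02282878670251 29.061529874794743 303.0949013441102
310 14630 75.1267241207837 193.6917276854542 -39.03875930410676 39.884555361995844 316.9681057898907
320 2175 127.10963309915472 183.55491975077126 -40.14855611964906 40.49843970200576 324.57481225277195
326 1031 127.24939934518557 181.54012837400148 -39.93431085088086 40.98920796727354 330.44816505369215
```

The analyser's origin comes to about (550,-103) mm with yaw 0.095 rad. The tower, the roof and both rails agree, and the held pack sits 12 mm ahead of the TCP as planned. Back out and lower in front of the sill.

```bash
python3 -m handwheel '[-30,-3,0,0.006,0,-45,-4.5,0,0,0,-45,-4.5,0,0,0,-45,-4.5,0,0,0,-35,-3.5,0,0,0,-10.5,-0.5,-20,0,0,0,0,-45,0,0,0,0,-45,0,0]'
```

```text
time: 12.15
tool_pos: [0.4766, -0.1089, 0.1906]
tool_rot: [-3.14, 0.004, -3.049]
contact_force: [0.4, -1.0, -5.0]
opening: 0.0472
grip_force: 45.0
```

```bash
python3 -m handwheel '[0,0,-45,0,0,0,0,-40,0,0,0,0,-22,0,0,0,0,-8,0,0,0,0,0,0,0,0,0,0,0,0]'
python3 - <<'E'
from h import *
s=robot.observe(); print(s['tool_pos'],s['tool_rot'],s['contact_force'])
c,im,d=shot('scene'); W=cloud(c,d)*1000
a=cv2.resize(im[150:300,190:390],None,fx=4,fy=4,interpolation=cv2.INTER_CUBIC);cv2.imwrite('pics/s4.png',cv2.convertScaleAbs(a,alpha=1.4,beta=10))
E
```

```text
time: 12.75
tool_pos: [0.4776, -0.1096, 0.0765]
tool_rot: [-3.14, 0.002, -3.047]
contact_force: [-0.4, 0.6, -3.9]
opening: 0.0478
grip_force: 45.0
[ 0.47760109 -0.10955941  0.07654874] [-3.14041296e+00  2.42121756e-03 -3.04683284e+00] [-0.40474275  0.60039689 -3.92233976]
```

View pics/s4.png

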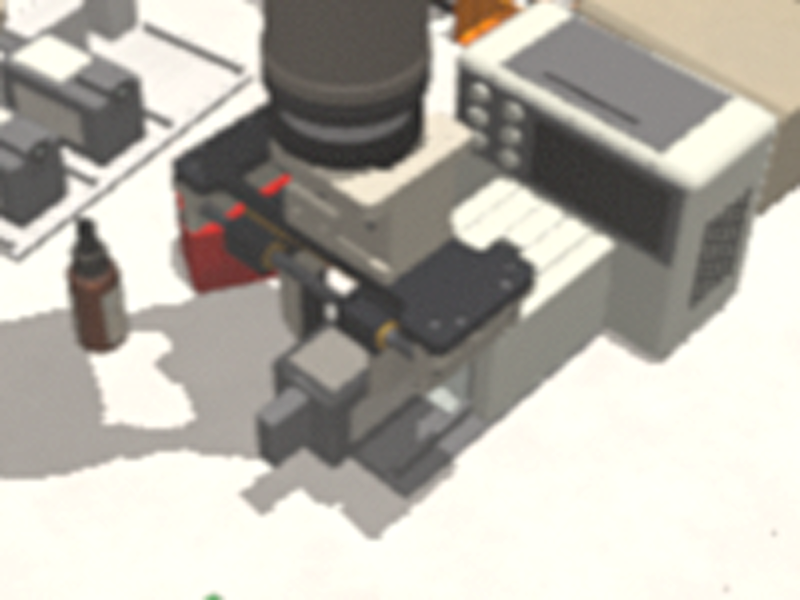

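The enlarged scene crop shows the pack hanging level in front of the bay (fin at crop (285,425)), in line with the sill (410,440). Dropper and red block are untouched. Lowering between the rails.

```bash
python3 -m handwheel '[0,-0.5,-10,0,0,0,0,-10,0,0,0,0,-6,0,0,0,0,-3,0,0,0,0,0,0,0,0,0,0,0,0]'
```

```text
time: 13.4
tool_pos: [0.4767, -0.11, 0.0461]
tool_rot: [3.142, 0.0, -3.046]
contact_force: [-1.0, -1.3, -4.1]
opening: 0.0475
grip_force: 45.0
```

```bash
python3 -m handwheel '[7,0.67,0,0,0,7,0.67,0,0,0,7,0.67,0,0,0,7,0.67,0,0,0,7,0.66,0,0,0,7,0.66,0,0,0,7,0.67,0,0,0,0,0,0,0,0]'; python3 -m handwheel '[3,0.3,0,0,0,3,0.3,0,0,0,0,0,-0.7,0,0,0,0,0,0,0]'
```

```text
time: 14.2
tool_pos: [0.5266, -0.1053, 0.0461]
tool_rot: [-3.141, 0.001, -3.046]
contact_force: [0.1, -1.0, -4.9]
opening: 0.0473
grip_force: 45.0
time: 14.6
tool_pos: [0.5315, -0.1047, 0.0454]
tool_rot: [3.142, 0.0, -3.046]
contact_force: [0.8, -0.0, -4.5]
opening: 0.0476
grip_force: 45.0
```

```bash
python3 -m handwheel '[0,0,-0.5,0,0,0,0,0,0,0.75,0,0,0,0,0.75,0,0,0,0,0.75]'; python3 -m handwheel '[-7,-0.67,0,0,0.75,-15,-1.4,0,0,0.75,-15,-1.4,0,0,0.75,-12,-1.2,0,0,0.75,-2,-0.2,-2,0,0.75,0,0,0,0,0.75]'
python3 - <<'E'
from h import *
s=robot.observe(); print(s['tool_pos'])
c,im,d=shot('wrist'); cv2.imwrite('pics/w5.png',im); np.savez('w5.npz',im=im,d=d)
W=cloud(c,d)*1000
o=np.array([550,-103.2]);e=np.array([.9955,.095]);f=np.array([-e[1],e[0]])
X=(W[...,:2]-o)@e;Y=(W[...,:2]-o)@f;Z=W[...,2]
for lo,hi in [(50,61),(61,67)]:
  k=(Z>lo)&(Z<hi)&(abs(Y)<28)&(X>-100)&(X<0)
  print(lo,k.sum(),*[v[k].min().round(1) if k.any() else 0 for v in (X,Y,Z)],*[v[k].max().round(1) if k.any() else 0 for v in (X,Y,Z)])
E
```

```text
time: 15.0
tool_pos: [0.5318, -0.1048, 0.0453]
tool_rot: [-3.141, 0.001, -3.046]
contact_force: [0.1, -1.0, 0.0]
opening: 0.066
grip_force: 0.0
time: 15.6
tool_pos: [0.4803, -0.1096, 0.0429]
tool_rot: [3.141, 0.0, -3.047]
contact_force: [-0.0, 0.5, -0.5]
opening: 0.0689
grip_force: 0.0
[ 0.48032737 -0.10959832  0.04291298]
50 2143 -83.5 -24.1 50.0 -18.6 24.0 60.9
61 3227 -42.9 -23.7 61.0 -19.8 23.6 66.0
```

View pics/w5.png

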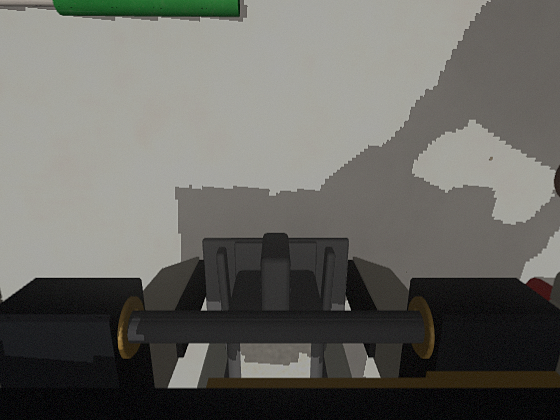

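The wrist view shows the pack centred in the bay with its fin at (275,270) between the open fingers. The fin end at X=-83.5 mm puts its origin about 7.5 mm outside the mouth. I grip the fin and push.

```bash
python3 -m handwheel '[0,0,0,0,0,0,0,0,0,0,0,0,0,0,0,0,0,0,0,0,0,0,0,0,0,0,0,0,0,0,0,0,0,0,0,0,0,0,0,0]' 30; python3 -m handwheel '[5,0.48,0,0,0,5,0.48,0,0,0,5,0.48,0,0,0,5,0.48,0,0,0,5,0.48,0,0,0,5,0.48,0,0,0,0,0,0,0,0]'
```

```text
time: 16.45
tool_pos: [0.4805, -0.1095, 0.0429]
tool_rot: [3.141, -0.0, -3.046]
contact_force: [-0.5, 0.1, 0.1]
opening: 0.0134
grip_force: 30.0
time: 17.15
tool_pos: [0.5092, -0.1065, 0.0435]
tool_rot: [3.141, -0.003, -3.046]
contact_force: [-6.9, -0.5, 12.8]
opening: 0.0134
grip_force: 30.0
```

```bash
python3 -m handwheel '[0,0,0,0,0.3,0,0,0,0,0.3,0,0,0,0,0.3]'
python3 - <<'E'
from h import *
print(robot.observe()['tool_pos'])
for n in ['wrist','scene']:
  c,im,d=shot(n); W=cloud(c,d)*1000
  if n=='scene': cv2.imwrite('pics/s6.png',cv2.convertScaleAbs(cv2.resize(im[190:280,240:370],None,fx=6,fy=6,interpolation=cv2.INTER_CUBIC),alpha=1.4,beta=10))
  o=np.array([550,-103.2]);e=np.array([.9955,.095]);f=np.array([-e[1],e[0]])
  X=(W[...,:2]-o)@e;Y=(W[...,:2]-o)@f;Z=W[...,2]
  k=(Z>50)&(Z<64)&(abs(Y)<9)&(X>-90)&(X<-5)
  if k.any(): print(n,k.sum(),X[k].min(),Y[k].min(),Y[k].max(),np.median(Z[k]),np.polyfit(X[k],Z[k],1))
  k=(Z>79)&(Z<95)&(abs(Y)<12)&(X>30)&(X<90)
  if k.any(): print('tab',k.sum(),Z[k].max(),X[k].min(),X[k].max())
E
```

```text
time: 17.45
tool_pos: [0.5108, -0.1066, 0.0429]
tool_rot: [3.142, 0.0, -3.046]
contact_force: [-0.3, -0.4, 0.3]
opening: 0.027
grip_force: 0.0
[ 0.5107524  -0.10664893  0.04286665]
wrist 2073 -54.74872115859963 -8.91263018159937 8.94438950175895 58.38911817845077 [ 0.10819985 62.37022847]
scene 52 -55.07017105326874 -8.428578436307186 6.683450112305675 57.03218036906693 [ 0.17549281 64.4427553 ]
tab 53 88.68068739074941 49.69366689098225 89.40268140978529
```

View pics/s6.png

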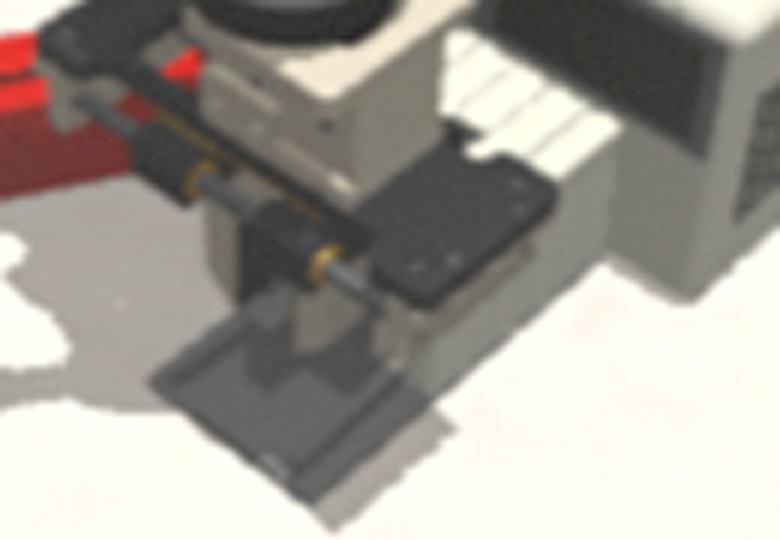

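The crop shows the pack level with its tail still outside the mouth and the fingers around the fin; its origin is now about 21 mm in. Re-grip without stress and push on.

```bash
python3 -m handwheel '[0,0,0,0,0,0,0,0,0,0,0,0,0,0,0,0,0,0,0,0]' 20; python3 -m handwheel '[4,0.38,0,0,0,4,0.38,0,0,0,4,0.38,0,0,0,0,0,0,0,0]';  python3 -m handwheel '[4,0.38,0,0,0,4,0.38,0,0,0,0,0,0,0,0]'
```

```text
time: 17.95
tool_pos: [0.5105, -0.1066, 0.0429]
tool_rot: [3.141, -0.0, -3.046]
contact_force: [0.3, 0.3, -0.1]
opening: 0.0137
grip_force: 20.0
time: 18.35
tool_pos: [0.5225, -0.1054, 0.0426]
tool_rot: [3.141, -0.001, -3.046]
contact_force: [-1.7, 0.1, -1.7]
opening: 0.014
grip_force: 20.0
time: 18.65
tool_pos: [0.5299, -0.1045, 0.0424]
tool_rot: [3.141, -0.002, -3.046]
contact_force: [-3.8, -0.8, -1.4]
opening: 0.0139
grip_force: 20.0
```

```bash
python3 -m handwheel '[2,0.19,0,0,0,2,0.19,0,0,0,2,0.19,0,0,0,0,0,0,0,0]';  python3 -m handwheel '[1,0.1,0,0,0,1,0.1,0,0,0,0,0,0,0,0]'
```

```text
time: 19.05
tool_pos: [0.5351, -0.1039, 0.0422]
tool_rot: [3.14, -0.003, -3.046]
contact_force: [-5.5, -0.3, -1.2]
opening: 0.0137
grip_force: 20.0
time: 19.35
tool_pos: [0.5367, -0.1037, 0.0422]
tool_rot: [3.14, -0.004, -3.046]
contact_force: [-7.7, -0.3, -1.7]
opening: 0.0135
grip_force: 20.0
```

```bash
python3 -m handwheel '[0,0,0,0,0.4,0,0,0,0,0.4,0,0,0,0,0.4,0,0,0,0,0.4]'
cat > fin.py <<'E'
from h import *
for n in ['wrist','scene']:
  c,im,d=shot(n); W=cloud(c,d)*1000
  o=np.array([550,-103.2]);e=np.array([.9955,.095]);f=np.array([-e[1],e[0]])
  X=(W[...,:2]-o)@e;Y=(W[...,:2]-o)@f;Z=W[...,2]
  k=(Z>45)&(Z<64)&(abs(Y)<7)&(X>-90)&(X<-3)
  if k.any(): print(n,k.sum(),np.sort(X[k])[:3].round(1),'fin ztop',np.percentile(Z[k],90))
  k=(Z>82)&(Z<95)&(abs(Y)<12)&(X>30)&(X<90)
  if k.any(): print('tab',k.sum(),Z[k].max(),np.median(Z[k]),X[k].min(),X[k].max())
  cv2.imwrite(f'pics/f_{n}.png',im)
E
python3 fin.py
```

```text
time: 19.75
tool_pos: [0.5374, -0.1038, 0.0426]
tool_rot: [3.141, -0.002, -3.046]
contact_force: [-5.4, -1.6, 0.9]
opening: 0.0361
grip_force: 3.0
wrist 1694 [-31.  -30.7 -30.7] fin ztop 56.58625841479197
scene 69 [-30.7 -30.4 -30.2] fin ztop 56.000569480743415
```

The fingers' front edges now bear on the tail face and the pack is at about 45 mm. I push 2 mm more with the fingers open, then back away and look.

```bash
python3 -m handwheel '[1,0.1,0,0,0.4,1,0.1,0,0,0.4,0.5,0,0,0,0.4,0,0,0,0,0.4]'; python3 fin.py;  python3 -m handwheel '[-3,-0.3,0,0,0.4,-4,-0.4,0,0,0.4,0,0,0,0,0.4,0,0,0,0,0.4]'; python3 fin.py
```

```text
time: 20.25
tool_pos: [0.5392, -0.1036, 0.0425]
tool_rot: [3.141, -0.004, -3.046]
contact_force: [-8.2, -0.1, 0.5]
opening: 0.0369
grip_force: 4.2
wrist 1597 [-28.9 -28.8 -28.8] fin ztop 56.58068598156717
scene 66 [-29.2 -28.9 -28.5] fin ztop 55.61470830828641
time: 20.75
tool_pos: [0.5346, -0.1046, 0.0433]
tool_rot: [-3.141, 0.001, -3.046]
contact_force: [-1.7, 0.4, 0.4]
opening: 0.0365
grip_force: 0.8
wrist 2028 [-33.7 -33.6 -33.6] fin ztop 57.92290163867555
scene 69 [-35.4 -33.4 -33.3] fin ztop 55.90038225866932
```

```bash
python3 -m handwheel '[-4,-0.4,0,0,0.4,-4,-0.4,0,0,0.4,0,0,0,0,0.4,0,0,0,0,0.4]'; python3 fin.py
```

```text
time: 21.25
tool_pos: [0.5262, -0.1054, 0.0431]
tool_rot: [-3.142, 0.001, -3.047]
contact_force: [0.6, -0.1, 0.1]
opening: 0.0366
grip_force: 0.0
wrist 1528 [-34.  -33.8 -33.7] fin ztop 56.508184084032486
scene 51 [-33.7 -33.7 -33.4] fin ztop 55.79015805644627
```

The pack stayed put (fin end at -33.7 mm) with the tool free of it, so the catch holds against the coupler. Retreat and verify.

```bash
python3 -m handwheel '[-15,-1.4,0,0,0.5,-30,-2.9,0,0,0.5,-20,-2,10,0,0.5,0,0,40,0,0.5,0,0,45,0,0.5,-20,0,45,0,0.5,-45,0,45,0,0.5,-35,0,20,0,0.5]'; python3 -m handwheel '[0,0,0,0,0.5,0,0,0,0,0.5,0,0,0,0,0.5,0,0,0,0,0.5,0,0,0,0,0.5]'; python3 fin.py
python3 - <<'E'
import cv2
im=cv2.imread('pics/f_scene.png'); cv2.imwrite('pics/f2.png',cv2.convertScaleAbs(cv2.resize(im[130:280,150:390],None,fx=3.3,fy=3.3,interpolation=cv2.INTER_CUBIC),alpha=1.4,beta=10))
E
```

```text
time: 22.15
tool_pos: [0.3707, -0.1119, 0.241]
tool_rot: [-3.139, 0.004, -3.046]
contact_force: [-0.3, 0.4, 0.5]
opening: 0.0458
grip_force: 0.0
time: 22.65
tool_pos: [0.3709, -0.1114, 0.2374]
tool_rot: [3.14, -0.002, -3.046]
contact_force: [0.1, -0.3, 0.2]
opening: 0.0459
grip_force: 0.0
wrist 1 [-3.1] fin ztop 62.4448598752802
scene 83 [-33.8 -33.7 -33.6] fin ztop 57.148779693897204
tab 16 86.46940737199516 83.51233898065964 30.764461750564397 55.92569734497968
```

View pics/f2.png

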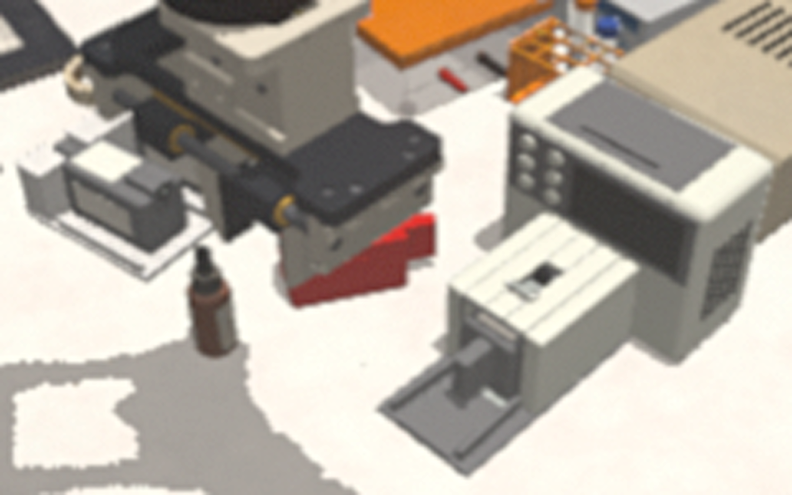

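The final crop shows the pack seated in the bay, its fin at crop (470,370), with the tail face at the mouth and the catch tab (545,275) looking as it did at first. Dropper, red block and the rack stand as before. One last check of the tab height against the first picture.

Run:
```python
from h import *
import pickle
o=np.array([550,-103.2]);e=np.array([.9955,.095]);f=np.array([-e[1],e[0]])
def tab(c,d):
  W=cloud(c,d)*1000;X=(W[...,:2]-o)@e;Y=(W[...,:2]-o)@f;Z=W[...,2]
  k=(abs(Y)<12)&(X>25)&(X<85)&(Z>60)&(Z<100); return k.sum(),np.percentile(Z[k],[1,5,50,95,99,100]).round(1)
print(tab(pickle.load(open('scene0.pkl','rb')),np.load('scene0.npz')['d']))
c,im,d=shot('scene');print(tab(c,d))
a=np.load('scene0.npz')['im'];print(np.abs(a[205:225,305:325].astype(int)-im[205:225,305:325]).mean())
```

```text
(np.int64(158), array([73.3, 74.4, 79.5, 83.6, 85.3, 85.7]))
(np.int64(162), array([61.6, 69.6, 79.1, 83.6, 84.8, 84.9]))
12.438333333333333
```

The tab is back at its idle height, so the catch has dropped behind the boss. Handing in.

```bash
python3 -c "
from cell import robot
print(robot.hand_in())"
```

```text
the job is handed in; nothing more can be done
None
```

The full pack was the third one, farthest in x (about 3.7–4 N on lifting, against 1.6 and 2.0 N for the other two). It is pushed home in the bay: it stayed put against the coupler once released, and the catch tab is back at its idle height. The two used-up packs went back in their rack, the beaker and dropper bottle were left alone, and the job was handed in at about 23 s.

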